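# Lock a reference block with the square key

## Task

Take the square key out of its wooden stand, set it in the spindle of the swing-clamp fixture and turn it until it drops fully home in the square. Then turn the key clockwise (seen from above) until the steel finger has swung over the reference block as far as its stop, and leave the key standing in the spindle. Touch the fixture with nothing but the key, and do not push the block out of its place.

Things in the scene. Friction and masses are not known exactly. Their poses are not given: they have to be found in the camera images.
- key_grip (a point): Loose steel key, 74 mm tall, 120 g, upright in the stand. Point: centre of its dark flat wing grip, 34 mm wide along the key's x, 14 mm thick along its y (grasp across this), reaching 21 mm above and below the point. Under the wing a round collar, 32 mm wide, 5 mm thick (21 to 26 mm below the point), then the square drive down to the tip, 53 mm below the point.
- key_tip (a point): Centre of the lower end of the key's square drive, axes as key_grip, z up. The drive is 14 x 14 mm and 27 mm long from the collar's underside, flats parallel to the key's x and y.
- stand_top (a point): Wooden key stand, 64 x 64 x 34 mm, fixed. Point: centre of its top face, at the mouth of a round hole 22 mm wide and 31 mm deep, in which the key stands at any angle, its collar resting on this face. A second, equal stand holds a plain round dark pin, which is not needed.
- drive_mouth (a point): Point on the spindle's vertical axis at its top face, 45 mm above the bench; x, y follow the fixture's plate, not the spindle. The spindle is a dark round steel head, 44 mm wide. Its mouth is a cone, 30 mm wide at the top, narrowing over 5 mm to a round bore 21.8 mm wide, 4 mm deep. With the key home its collar rests on the top face, tip 27 mm below this point.
- square_hole (a point): Centre of the upper edge of the square hole, at the bottom of the bore, 9 mm below drive_mouth, same axes. Hole 16 x 16 mm, 22 mm deep. A key not lined up stops with its tip here; lined up within about 8 degrees, any of four ways, it drops 18 mm more. The square's angle is not reported: look into the mouth, or feel for it by turning the key under a light push (about 5 N).
- clamp (a joint): Angle of the spindle with its finger, growing clockwise seen from above: 0 at the open stop, 1.35 rad at the locked stop, where the finger points along the fixture's -y to the block's centre. Starts between 0 and 0.35. Friction of 0.08 N m holds it where it is left.
- block: Round pale steel reference block, 64 mm wide, 12 mm thick, loose between three low pins on the fixture plate, 68 mm from the spindle axis towards the fixture's -y. Origin: centre of its underside.
- fixture: The whole swing-clamp fixture: grey plate 110 mm (x) by 170 mm (y) by 12 mm, fixed on the bench, with the spindle axis 34 mm to +y and the block 34 mm to -y of its centre. Origin: centre of the plate's underside.
- finger_nose (a point): Middle of the rounded nose of the steel finger that sticks out sideways from the spindle and turns with it. The point is 46 mm from the spindle axis; the finger ends 54 mm from the axis, is 16 mm wide and lies 26 to 34 mm above the bench. The axes of this point bear no stated relation to the square.
There are look-alikes about, which are no part of the job. Leave any blue, purple or red look-alike of the part that bears key_grip alone.

How it is judged:
By the outcome, as a careful person would: the job done as asked, in the order asked, and still so for the second after the job is handed in, with the robot touching nothing.
It also fails if it takes over 64 s, if anything falls off the work surface, if the arm or the gripper's body presses on something with over 40 N, if the wrist force passes 120 N, or if a joint passes its speed limit or range.

## Robot

A 6-joint arm with a two-finger parallel gripper is mounted at the origin on a cart in front of the work surface, level with it; the furniture and walls round the work are solid. World frame = base frame: x ahead of the robot, y to its left, z up, the work surface at z = 0. Lengths are in mm, angles in rad, forces in N, time in s.
With the tool pointing down it reaches from about 325 to 925 mm from the base axis. Payload 3.1 kg.
Tool frame: the origin (TCP) lies midway between the tips of the shut fingers; the grasp point (between the pads) lies 19 mm behind it (bot.hold_point_z is the distance from the TCP to the grasp point, in mm); z points along the fingers, y is the line along which they close (so a half turn about z gives the same grasp; the last joint's range is limited). The gripper opens to 85 mm and grips with 20 to 120 N. Pads are 22 mm wide; open, the fingers measure 114 mm over their backs; the gripper's body (76 mm by 85 mm) begins 54 mm behind the grasp point. The pads swing forward as they close: fully open they stand 13 mm farther back than shut.
Start: joints at [1.083, 0.217, 1.613, -0, 1.311, -0.112], TCP at [229.368, 581.403, 231.3] pointing down, gripper open.
Joint ranges: [-2.75, 2.75], [-0.78, 2.1], [0.31, 2.55], [-1.13, 4.27], [0.13, 2.63], [-2.58, 2.58]. Speed limits (rad/s): [2.79, 2.79, 3.14, 3.14, 3.14, 3.14].

## Interface

Orientations are given as a rotation vector (axis times angle).
In Python, from station import bot gives the robot as it stands. The module is installed in compiled form; this text tells all that it offers.
- The arm moves only by the tool carry_out, never from a script. Its argument "plan" is text: rows parted by semicolons, each of 7 numbers parted by spaces: the shift along the tool's x, y, z in mm, then the turn, a rotation vector about the tool's x, y, z in degrees, then the opening, from 0 (shut) to 1 (fully open). In form: dx dy dz ax ay az gripper; .... A call has 1 to 5 rows; each row is the pose to reach, as a shift and turn from the pose commanded when the call began, along the tool's axes at that moment; what a row does not reach only later rows make up. A row lasts 1/8 s, in which the tool goes at most 62.5 mm and 10.7 degrees, less where a joint would pass 70% of its speed; a pose out of reach is approached as far as the arm can. A call with a gripper value outside its range is refused whole. The fingers move at their own pace and stop on an object; "force" is the grip in N (left out, the last holds). Time passes only in rows, so rows that repeat a pose let the fingers close. It gives the time, the measured TCP pose, the force, the opening and the grip force at its end, in the units of the state.
- bot.read_state(): the state, without advancing time (a new reading comes with each control period).
- bot.grab_frame(name): name is "scene" or "top" or "wrist"; returns a dict with "pixels" (400x640x3 uint8, red, green, blue), "fx", "fy", "cx", "cy" (pixels), "position" and "orientation" of the camera in the world. Camera axes: x right, y up, looking along -z (the intrinsics and any distortion apply to the point x, -y, -z); pixel columns grow to the right and rows downward; lengths in mm; the calibration is good to about 2 mm. A picture is of the moment at which its call begins. There is no depth.
- bot.hand_in(): hands the job in; it is judged then, once.
Trained networks look in the newest picture that a camera, given by its name, has taken for a name from the list of things; names that differ only in an ending like _2 or _b are one class to them, and where a whole thing is asked for, a point or a joint stands for the part that bears it (a point fixed in the world has none). Each returns a list of dicts, best first, with "confidence" (0 to 1); they miss things now and then, are a little off and sometimes report something else, mostly with a low value. They report only what shows in the picture. A call takes as long as a camera call. They do not tell look-alikes from the thing itself.
- bot.cut_out(camera, name): "region" (400x640 bool, what is visible of it) and "at" ([column, row] in pixels, amid what is visible of it).
The state is a dict: "time": time; "joint_pos": joint angles; "qvel": joint speeds; "effort": joint torques, N m; "ee_pos": TCP position; "tcp_rot": TCP orientation; "contact_force": force on the tool from outside, world axes, zero at the start; "moment": the same for the moment, N m; "opening": finger opening in mm; "finger_force": force on a finger pad.
Only numpy, scipy, OpenCV 4.12 (cv2) and the standard library are available. Lean on these libraries where they do the work, as an engineer would, in place of code of your own. Each camera call takes 0.05 s, during which the arm holds its last target. There are 200 camera calls.

## Working session

There is one attempt and no reset: what is moved stays moved. The work goes in short steps, Python scripts to look and compute and a tool call to move; the robot and the scene stay as the last step left them, time stands still between calls to the robot, and variables do not carry over. Pictures are saved under pics/ and viewed, at most 10 in all, crops included, and the job is handed in when it is done.

Besides the shell and the picture viewer there is one more tool, called after "Emit:" as a command line: name --argument value ..., lists and objects as JSON in quotes. carry_out: Moves the arm, as the interface text tells. Its arguments: {"type":"object","properties":{"plan":{"type":"string"},"force":{"type":"number"}},"required":["plan"]}

```bash
mkdir -p pics
cat > h.py <<'E'
import numpy as np, cv2
from scipy.spatial.transform import Rotation as R
from station import bot
def rot(o):
    o=np.array(o,float)
    return o if o.shape==(3,3) else (R.from_rotvec(o).as_matrix() if o.size==3 else R.from_quat(o).as_matrix())
def pt(f,uv,z):
    d=rot(f["orientation"])@np.array([(uv[0]-f["cx"])/f["fx"],-(uv[1]-f["cy"])/f["fy"],-1.])
    p=np.array(f["position"]); return p+d*(z-p[2])/d[2]
def px(f,P):
    c=rot(f["orientation"]).T@(np.array(P,float)-f["position"])
    return np.array([f["cx"]+f["fx"]*c[0]/-c[2], f["cy"]-f["fy"]*c[1]/-c[2]])
def save(f,n,box=None,s=1):
    im=f["pixels"][:,:,::-1]
    if box: im=im[box[1]:box[3],box[0]:box[2]]
    cv2.imwrite("pics/"+n,cv2.resize(im,None,fx=s,fy=s,interpolation=cv2.INTER_CUBIC))
E
python3 - <<'E'
from h import *
Z=dict(key_grip=81,stand_top=34,drive_mouth=45,block=24,finger_nose=34,fixture=12)
F={}
for c in ("top","scene"):
    f=bot.grab_frame(c);F[c]=f
    print(c,{k:(np.round(v,3).tolist() if k!="pixels" else 0) for k,v in f.items()})
    for n in Z:
        for d in bot.cut_out(c,n)[:4]:
            print(n,round(d["confidence"],2),np.round(d["at"]),d["region"].sum(),pt(f,d["at"],Z[n]).round(1))
im=np.vstack([F["top"]["pixels"],F["scene"]["pixels"]])[:,:,::-1]
cv2.imwrite("pics/a.png",cv2.resize(im,None,fx=.75,fy=.75,interpolation=cv2.INTER_AREA))
print(bot.read_state())
E
```

```text
top {'pixels': 0, 'fx': 418.902, 'fy': 418.902, 'cx': 324.074, 'cy': 200.172, 'position': [431.961, -12.317, 1152.423], 'orientation': [0.073, -0.088, -1.562]}
key_grip 0.54 [426. 228.] 170 [ 472.2 -282.    81. ]
key_grip 0.5 [458. 214.] 155 [ 509.5 -366.4   81. ]
stand_top 0.55 [419. 230.] 454 [ 468.  -276.3   34. ]
drive_mouth 0.58 [296. 214.] 2002 [508.1  50.5  45. ]
block 0.91 [314. 212.] 435 [516.6   4.6  24. ]
finger_nose 0.77 [291. 211.] 255 [516.5  64.9  34. ]
fixture 0.61 [301. 214.] 2075 [511.8  39.1  12. ]
scene {'pixels': 0, 'fx': 443.569, 'fy': 443.569, 'cx': 325.405, 'cy': 202.046, 'position': [-291.875, -691.295, 791.523], 'orientation': [0.891, -0.43, -0.793]}
key_grip 0.71 [437. 261.] 262 [ 481.9 -397.7   81. ]
key_grip 0.59 [356. 245.] 162 [ 400.9 -218.2   81. ]
key_grip 0.51 [398. 252.] 257 [ 448.7 -311.1   81. ]
key_grip 0.5 [420. 238.] 264 [ 528.4 -325.2   81. ]
stand_top 0.98 [396. 270.] 546 [ 436.4 -317.5   34. ]
stand_top 0.22 [299. 197.] 223 [512.4  77.3  34. ]
drive_mouth 0.64 [306. 210.] 1089 [466.1   5.4  45. ]
block 0.72 [318. 212.] 237 [502.5  -7.9  24. ]
fixture 0.7 [304. 208.] 1107 [502.7  47.5  12. ]
{'time': 0.7, 'joint_pos': array([ 1.08277634e+00,  2.16862440e-01,  1.61332948e+00,  1.20415479e-05,
        1.31127192e+00, -1.12190403e-01]), 'qvel': array([-0.00077703, -0.00018525, -0.00159428, -0.00293643,  0.00022812,
       -0.00024827]), 'effort': array([ 2.58835820e-05, -3.96733224e+01, -3.04165220e+01, -9.60240527e-05,
        6.27903319e-04, -9.71238961e-06]), 'ee_pos': array([229.40065342, 581.44056003, 231.36048825]), 'tcp_rot': array([5.86883168e-01, 3.08626037e+00, 1.98712393e-04]), 'contact_force': array([-0.16651853, -0.09466481,  1.32768216]), 'moment': array([-0.03726536,  0.01261516,  0.00210182]), 'finger_force': 0.0, 'opening': 85.85174013096466}
```

View pics/a.png

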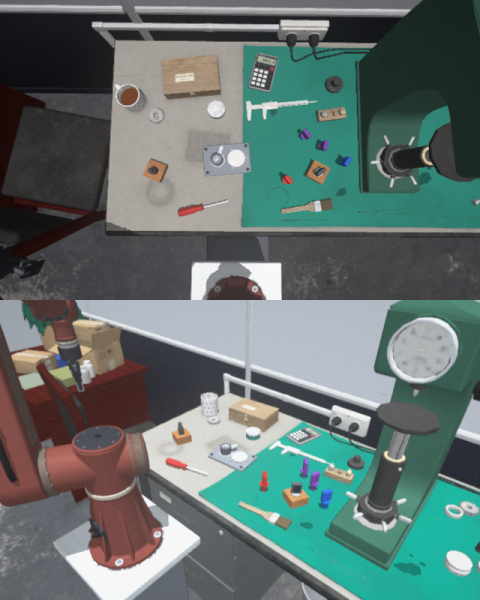

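The top view shows the fixture at about (302,211). The stand with the dark wing key is at about (424,228), with blue, purple and red look-alikes around it. A second stand, probably the pin's, is at about (207,227). I'll zoom in on these.

Run:
```python
from h import *
f=bot.grab_frame("top")
a=f["pixels"][180:260,370:480];b=f["pixels"][180:260,260:345];c=f["pixels"][200:260,185:235]
r=lambda i,w,h:cv2.resize(i[:,:,::-1],(w,h),interpolation=cv2.INTER_CUBIC)
s=bot.grab_frame("scene")["pixels"]
top=np.hstack([r(a,412,300),r(b,318,300)])
bot_=np.hstack([r(s[225:295,360:460],400,280),r(s[160:230,215:297],330,280)])
cv2.imwrite("pics/b.png",np.vstack([top,bot_]))
for d in bot.cut_out("top","key_grip")[:5]:
    ys,xs=np.where(d["region"]); print(d["at"],cv2.minAreaRect(np.c_[xs,ys].astype(np.float32)),f["pixels"][ys,xs].mean(0))
```

```text
[431.1, 196.8] ((430.800048828125, 193.09999084472656), (12.965337753295898, 16.127614974975586), 18.434947967529297) [ 83.04069767  70.45930233 119.4244186 ]
[387.3, 240.6] ((383.0000305175781, 240.00003051757812), (12.727920532226562, 9.899494171142578), 45.0) [181.89166667  69.05833333  65.41666667]
[424.7, 227.3] ((426.00006103515625, 227.5000457763672), (12.020814895629883, 14.849242210388184), 45.0) [97.03184713 94.15923567 94.70063694]
[462.5, 210.9] ((460.5, 215.0), (12.0, 15.0), 90.0) [ 41.91891892  75.64189189 139.39189189]
```

View pics/b.png

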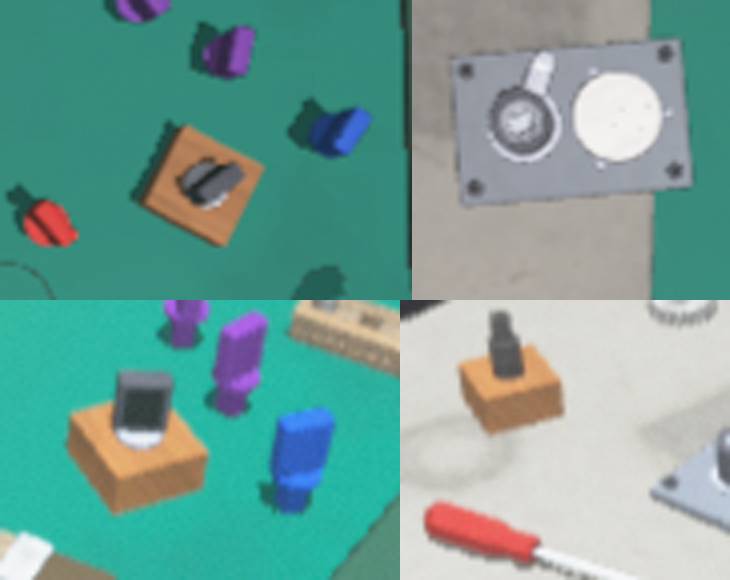

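The key's wing top is at about (428,228) in the top view, and the left stand holds the round pin. The fixture's finger points up and slightly right, towards the back, and the block is to its right. Next I'll work out the move to hover over the key.

```bash
cat >> h.py <<'E'
def go(x,y,z,yawdeg):
    "tool-frame shift and turn to put TCP at xyz, pointing down, tool y at yaw (mod 360)"
    s=bot.read_state(); A=rot(s["tcp_rot"]); a=np.radians(yawdeg)
    Y=np.array([np.cos(a),np.sin(a),0]); Zt=np.array([0,0,-1.]); B=np.c_[np.cross(Y,Zt),Y,Zt]
    print("shift",(A.T@(np.array([x,y,z])-s["ee_pos"])).round(1),"turn",np.degrees(R.from_matrix(A.T@B).as_rotvec()).round(1))
def st():
    s=bot.read_state(); A=rot(s["tcp_rot"])
    print("t",round(s["time"],2),"tcp",s["ee_pos"].round(1),"yaw",np.degrees(np.arctan2(A[1,1],A[0,1])).round(1),"tilt",A[:,2].round(3),"q",s["joint_pos"].round(2),"F",s["contact_force"].round(1),"M",s["moment"].round(2),"open",round(s["opening"],1),"ff",round(s["finger_force"],1))
E
python3 - <<'E'
from h import *
f=bot.grab_frame("top")
T=lambda u,v,z:pt(f,(370+u/3.745,180+v/3.75),z)
a,b=T(194,193,81),T(241,172,81);print(a,b,(a+b)/2,np.degrees(np.arctan2(*(b-a)[1::-1])))
for n,u,v,z in(("spindle",522,118,45),("block",618,116,24),("nose",542,62,34)):
    print(n,pt(f,(260+(u-412)/3.741,180+v/3.75),z))
w=bot.grab_frame("wrist");s=bot.read_state();A=rot(s["tcp_rot"])
print("cam in tool",A.T@(w["position"]-s["ee_pos"]),A.T@rot(w["orientation"]),w["fx"],w["cx"],w["cy"])
st()
for yw in(60,30,-30,-60): go(455,-285,231,yw)
E
```

```text
[ 463.76736077 -272.35102818   81.        ] [ 478.30840451 -304.81798583   81.        ] [ 471.03788264 -288.584507     81.        ] -65.87372501946838
spindle [515.19658854  69.42422793  45.        ]
block [518.74019835   1.75350463  24.        ]
nose [556.31945955  56.5081941   34.        ]
cam in tool [  79.8296895     0.94818841 -142.96375391] [[ 5.49948868e-04  9.49457070e-01  3.13896431e-01]
 [ 9.99999791e-01 -6.28446279e-04  1.48883530e-04]
 [ 3.38625564e-04  3.13896284e-01 -9.49457218e-01]] 334.5438121328875 324.4201541945705 201.75315693017455
t 0.95 tcp [229.4 581.4 231.3] yaw 68.5 tilt [ 0.  0. -1.] q [ 1.08  0.22  1.61 -0.    1.31 -0.11] F [0.1 0.3 0.5] M [-0.01 -0.01  0.03] open 85.5 ff 0.0
shift [-5.279e+02 -7.231e+02  3.000e-01] turn [0.  0.  8.5]
shift [-5.279e+02 -7.231e+02  3.000e-01] turn [ 0.  -0.  38.5]
shift [-5.279e+02 -7.231e+02  3.000e-01] turn [ 0.  -0.  98.5]
shift [-5.279e+02 -7.231e+02  3.000e-01] turn [  0.   -0.  128.5]
```

Emit:
carry_out --plan "-528 -723 0 0 0 44 0.6;-528 -723 0 0 0 44 0.6;-528 -723 0 0 0 44 0.6;-528 -723 0 0 0 44 0.6;-528 -723 0 0 0 44 0.6"

```text
time: 1.58
ee_pos: [308.5, 277.3, 231.6]
tcp_rot: [1.701, 2.64, 0.002]
contact_force: [1.1, -0.1, 0.2]
opening: 51.1
finger_force: 0.0
```

```bash
python3 -c "
from h import *
st();go(471,-288,231,24)"
```

```text
t 1.57 tcp [308.5 277.3 231.6] yaw 24.4 tilt [ 0.001  0.    -1.   ] q [ 0.56 -0.26  2.08 -0.    1.32  0.14] F [ 1.1 -0.1  0.2] M [-0.01 -0.08  0.02] open 51.1 ff 0.0
shift [-581.9  -85.8    0.6] turn [0.1 0.  0.4]
```

Emit:
carry_out --plan "-582 -86 0 0 0 0 0.6;-582 -86 0 0 0 0 0.6;-582 -86 0 0 0 0 0.6;-582 -86 0 0 0 0 0.6;-582 -86 0 0 0 0 0.6"

```text
time: 2.2
ee_pos: [395.1, -23.4, 232.0]
tcp_rot: [1.7, 2.64, 0.002]
contact_force: [1.4, -0.0, 0.3]
opening: 50.8
finger_force: 0.0
```

Emit:
carry_out --plan "-274 -40 0 0 0 0 0.6;-274 -40 0 0 0 0 0.6;-274 -40 0 0 0 0 0.6;-274 -40 0 0 0 0 0.6;-274 -40 0 0 0 0 0.6"

```text
time: 2.82
ee_pos: [472.2, -290.8, 231.4]
tcp_rot: [1.703, 2.638, -0.001]
contact_force: [0.1, 0.5, -0.5]
opening: 51.1
finger_force: 0.0
```

Run:
```python
from h import *
st();f=bot.grab_frame("wrist");st();save(f,"c.png")
for n in("key_grip","stand_top"):
    for d in bot.cut_out("wrist",n)[:4]:
        ys,xs=np.where(d["region"]); print(n,d["confidence"],d["at"],cv2.minAreaRect(np.c_[xs,ys].astype(np.float32)),pt(f,d["at"],60 if n[0]=="k" else 34).round(1),f["pixels"][ys,xs].mean(0).round())
print(px(f,(471,-288,81)))
```

```text
t 2.83 tcp [ 472.2 -290.8  231.4] yaw 24.3 tilt [ 0.001 -0.001 -1.   ] q [-0.68  0.07  1.78 -0.    1.29 -1.1 ] F [ 0.1  0.5 -0.5] M [-0.04 -0.04  0.03] open 51.1 ff 0.0
t 2.88 tcp [ 472.7 -292.9  231.5] yaw 24.3 tilt [ 0.001 -0.004 -1.   ] q [-0.68  0.07  1.78 -0.    1.29 -1.1 ] F [ 0.8 -2.4  0.5] M [-0.11 -0.07  0.03] open 51.2 ff 0.0
key_grip 0.93 [322.4, 262.8] ((320.5, 264.0), (50.0, 27.0), 90.0) [ 509.  -374.3   60. ] [ 32.  88. 166.]
key_grip 0.77 [348.8, 52.1] ((351.0, 50.5), (40.0, 35.0), 0.0) [ 446.1 -179.2   60. ] [145.  32.  30.]
key_grip 0.74 [324.0, 174.2] ((324.0, 178.5), (43.0, 30.0), 90.0) [ 471.1 -286.3   60. ] [106. 107. 114.]
key_grip 0.72 [400.2, 220.1] ((401.75006103515625, 224.75003051757812), (47.37614822387695, 26.870054244995117), 45.0) [ 560.7 -298.    60. ] [119.  63. 156.]
stand_top 0.74 [323.4, 155.3] ((324.4776916503906, 169.17098999023438), (64.14157104492188, 63.34894561767578), 52.4314079284668) [ 464.9 -274.3   34. ] [181. 137.  86.]
[323.13805924 181.27826448]
```

View pics/c.png

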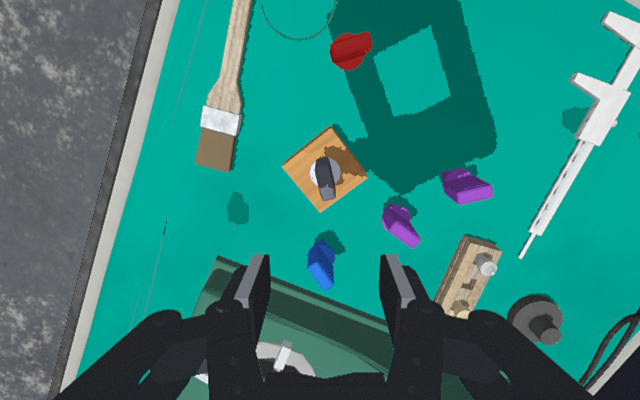

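The wrist view shows the dark key in the stand at about (324,177), the blue look-alike at (320,262) and the purple ones to the right. I'll zoom in on the wing.

Run:
```python
from h import *
f=bot.grab_frame("wrist");save(f,"d.png",(280,120,370,215),6);st()
```

```text
t 3.02 tcp [ 471.5 -287.   231. ] yaw 24.4 tilt [-0.001  0.001 -1.   ] q [-0.67  0.06  1.79  0.    1.29 -1.1 ] F [-0.5 -0.   0.3] M [ 0.02  0.01 -0.03] open 51.4 ff 0.0
```

View pics/d.png

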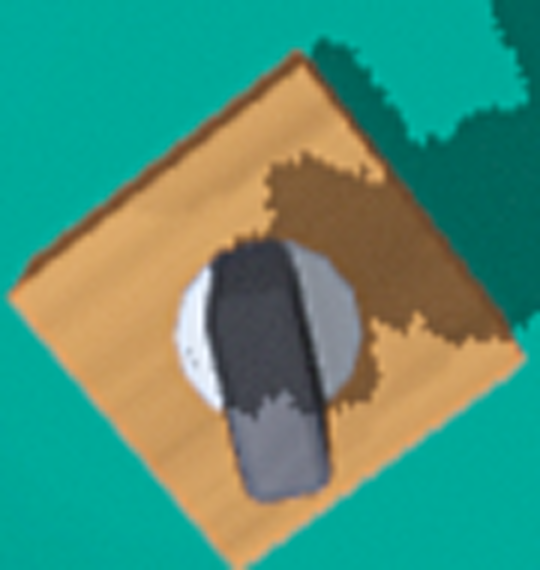

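Run:
```python
from h import *
f=bot.grab_frame("wrist")
P=lambda u,v,z:pt(f,(280+u/6,120+v/6),z)
Q=lambda p:((px(f,p)-[280,120])*6).round()
c=P(268,330,39);print("collar",c)
print("stand", sum(P(*p,34) for p in((300,55),(522,352),(238,568),(10,295)))/4)
l=P(222,380,81)-P(238,460,81);print("left edge ang",np.degrees(np.arctan2(l[1],l[0])))
for a,b in(((210,300),(247,492)),((297,270),(329,465)),((292,250),(326,440))):
    l=P(*b,81)-P(*a,81);print(np.degrees(np.arctan2(l[1],l[0])))
for ang in(-62,-68,-74,-80):
    a=np.radians(ang);X=np.array([np.cos(a),np.sin(a),0]);Y=np.array([-X[1],X[0],0])
    print(ang,[[Q([c[0],c[1],z]+s*17*X+t*7*Y).tolist() for s,t in((1,1),(1,-1),(-1,-1),(-1,1))] for z in(81,39)])
st();go(c[0],c[1],150,24)
```

```text
collar [ 473.13590662 -287.20292371   39.        ]
stand [ 473.02693225 -287.17735232   34.        ]
left edge ang 125.01747069657351
-55.343936315110845
-56.10639907099443
-55.306044153833206
-62 [[[321.0, 499.0], [230.0, 505.0], [214.0, 288.0], [308.0, 283.0]], [[314.0, 423.0], [234.0, 428.0], [220.0, 234.0], [303.0, 229.0]]]
-68 [[[309.0, 504.0], [218.0, 500.0], [226.0, 283.0], [320.0, 287.0]], [[304.0, 427.0], [224.0, 424.0], [231.0, 230.0], [314.0, 234.0]]]
-74 [[[297.0, 507.0], [207.0, 495.0], [239.0, 280.0], [332.0, 293.0]], [[293.0, 430.0], [214.0, 419.0], [242.0, 227.0], [324.0, 239.0]]]
-80 [[[285.0, 510.0], [197.0, 488.0], [251.0, 277.0], [342.0, 300.0]], [[283.0, 432.0], [204.0, 413.0], [253.0, 225.0], [333.0, 245.0]]]
t 3.08 tcp [ 471.4 -286.3  231. ] yaw 24.5 tilt [-0.001  0.001 -1.   ] q [-0.67  0.06  1.79  0.    1.29 -1.1 ] F [-0.4  0.1 -0.2] M [ 0.    0.   -0.03] open 51.2 ff 0.0
shift [-1.7  1.2 81. ] turn [-0.  -0.1  0.5]
```

Emit:
carry_out --plan "-2 1 50 0 0 -10 0.5;-2 1 105 0 0 -10 0.5;-2 1 150 0 0 -10 0.5;-2 1 187 0 0 -10 0.5;-2 1 187 0 0 -10 0.5" --force 60

```text
time: 3.7
ee_pos: [470.5, -284.9, 41.2]
tcp_rot: [-1.457, -2.774, -0.003]
contact_force: [0.3, 0.1, 0.2]
opening: 42.8
finger_force: 0.0
```

Run:
```python
from h import *
st();go(473,-287,44,34.5)
```

```text
t 3.7 tcp [ 470.5 -284.9   41.2] yaw 34.6 tilt [-0.007  0.006 -1.   ] q [-0.67  0.31  1.9   0.    0.94 -1.28] F [0.3 0.1 0.2] M [-0.   -0.02 -0.02] open 42.8 ff 0.0
shift [-3.1  0.8 -2.8] turn [-0.1 -0.5  0.1]
```

Emit:
carry_out --plan "-1 0 0 0 0 0 0;-1 0 0 0 0 0 0;-1 0 0 0 0 0 0;-1 0 0 0 0 0 0;-1 0 0 0 0 0 0" --force 60

```text
time: 4.32
ee_pos: [475.4, -290.7, 47.0]
tcp_rot: [1.462, 2.777, -0.001]
contact_force: [-2.8, 0.5, 7.6]
opening: 13.1
finger_force: 61.1
```

Run:
```python
from h import *
st();go(473,-287,44,34.5)
```

```text
t 4.33 tcp [ 475.4 -290.7   47. ] yaw 34.5 tilt [ 0.003 -0.002 -1.   ] q [-0.67  0.3   1.89 -0.    0.94 -1.28] F [-2.8  0.5  7.6] M [0.11 0.38 0.07] open 13.1 ff 61.1
shift [4.4 0.2 2.9] turn [ 0.1  0.2 -0. ]
```

Emit:
carry_out --plan "0 0 -15 0 0 0 0;0 0 -40 0 0 0 0;0 0 -80 0 0 0 0;0 0 -120 0 0 0 0;0 0 -120 0 0 0 0" --force 60

```text
time: 4.95
ee_pos: [477.0, -291.4, 169.7]
tcp_rot: [1.459, 2.771, -0.002]
contact_force: [1.1, -0.1, -1.9]
opening: 13.0
finger_force: 59.9
```

Run:
```python
from h import *
st();go(515,69,180,34.5)
```

```text
t 4.95 tcp [ 477.  -291.4  169.7] yaw 34.5 tilt [ 0.009 -0.006 -1.   ] q [-0.67  0.13  1.83  0.    1.17 -1.28] F [ 1.1 -0.1 -1.9] M [ 0.   -0.    0.01] open 13.0 ff 59.9
shift [275.6 235.3 -12.1] turn [ 0.2  0.6 -0. ]
```

Run:
```python
from h import *
go(535,40,170,34.5)
```

```text
shift [240.4 235.4  -1.7] turn [ 0.2  0.6 -0. ]
```

Emit:
carry_out --plan "240 235 0 0 0 0 0;240 235 0 0 0 0 0;240 235 0 0 0 0 0;240 235 0 0 0 0 0;240 235 0 0 0 0 0"

```text
time: 5.58
ee_pos: [527.0, 20.6, 163.2]
tcp_rot: [-1.463, -2.778, 0.0]
contact_force: [0.9, -0.3, -1.3]
opening: 12.9
finger_force: 59.9
```

Emit:
carry_out --plan "20 20 30 0 0 0 0;20 20 55 0 0 0 0;20 20 55 0 0 0 0"

```text
time: 5.95
ee_pos: [529.4, 47.0, 105.7]
tcp_rot: [-1.459, -2.774, 0.005]
contact_force: [-0.5, -0.3, -1.3]
opening: 13.1
finger_force: 59.9
```

Run:
```python
from h import *
st();f=bot.grab_frame("wrist");st()
for n,z in(("drive_mouth",45),("square_hole",36),("key_tip",0),("key_grip",120),("block",24),("finger_nose",34)):
    for d in bot.cut_out("wrist",n)[:2]:
        ys,xs=np.where(d["region"]); print(n,d["confidence"],d["at"],d["region"].sum(),pt(f,d["at"],z).round(1))
c=px(f,(515,69,45));print(c)
x,y=np.clip(c.astype(int),[50,40],[590,360])
A=cv2.resize(f["pixels"][y-40:y+40,x-50:x+50,::-1],(700,560),interpolation=cv2.INTER_CUBIC)
cv2.imwrite("pics/e.png",A);save(f,"f.png")
print(x,y)
```

```text
t 5.95 tcp [529.4  47.  105.7] yaw 34.5 tilt [-0.008  0.001 -1.   ] q [-0.04  0.17  1.92  0.    1.06 -0.65] F [-0.5 -0.3 -1.3] M [-0.05 -0.02 -0.02] open 13.1 ff 59.9
t 6.0 tcp [531.2  46.4 107.5] yaw 34.5 tilt [-0.004  0.    -1.   ] q [-0.04  0.17  1.92  0.    1.06 -0.65] F [-0.1  0.4 -1.7] M [-0.06 -0.    0.01] open 12.8 ff 59.9
drive_mouth 0.74 [315.3, 166.2] 23007 [504.7  74.3  45. ]
square_hole 0.66 [313.9, 166.7] 23231 [504.9  71.8  36. ]
key_tip 0.83 [78.3, 375.9] 2504 [ 437.1 -229.3    0. ]
key_tip 0.76 [325.0, 272.8] 4636 [566.5  -5.2   0. ]
key_grip 0.89 [79.1, 374.7] 2384 [460.7 -63.1 120. ]
key_grip 0.78 [322.8, 270.8] 4499 [526.3  52.4 120. ]
block 0.76 [269.9, 234.2] 3770 [507.6   9.5  24. ]
finger_nose 0.8 [336.5, 181.1] 4683 [522.9  71.9  34. ]
[324.17077807 182.22850275]
324 182
```

View pics/e.png

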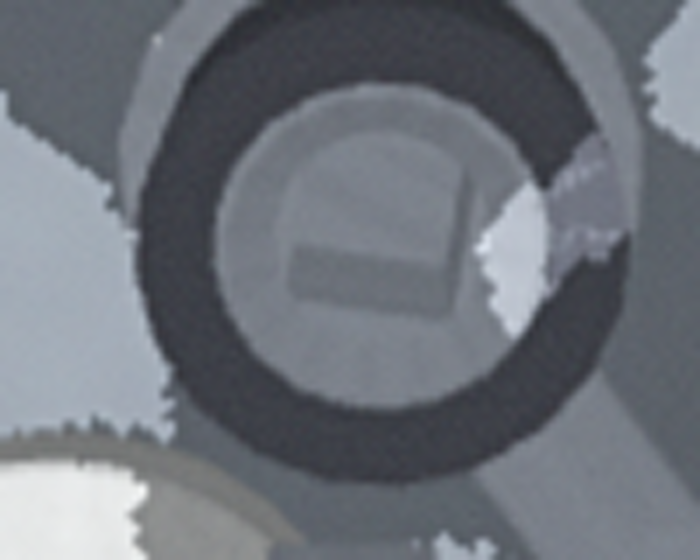

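View pics/f.png

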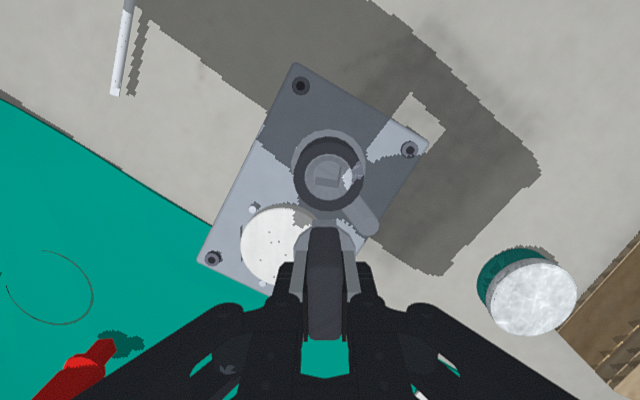

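In the wrist view the spindle head is centred at about (328.6,177). The visible far wall of the square runs about 7° clockwise in the image, from crop (293,298) to (447,318). The key is held at about (325,230–340). Next I'll work out the numbers and see how the key sits in the hand.

Run:
```python
from h import *
f=bot.grab_frame("wrist");st()
s=bot.read_state();A=rot(s["tcp_rot"]);t=s["ee_pos"]
im=f["pixels"][:,:,::-1].copy()
def m(u,v,z): return pt(f,(274+u/7,142+v/7),z)
# earlier crop was taken just before: re-crop the head by circles
g=cv2.GaussianBlur(f["pixels"][130:225,280:380].mean(2).astype(np.float32),(0,0),.7)
print("mouth",m(382,246,45),m(383,240,45))
e=A.T@(m(447,318,36)-m(293,298,36));print("edge",e,np.degrees(np.arctan2(-e[0],e[1])))
e=A.T@(m(451,290,36)-m(470,160,36));print("edge2",np.degrees(np.arctan2(-e[1],-e[0])))
for xk,col in((0,(0,0,255)),(4,(0,255,255))):
    for dz in(8,13):
        P=[px(f,t+A@np.array([xk+16*np.cos(a),16*np.sin(a),dz])) for a in np.linspace(-1.2,1.2,30)]
        for p in P: cv2.circle(im,(int(round(p[0]*4)),int(round(p[1]*4))),0,col,-1) if 0 else None
        print(xk,dz,P[15].round(1),P[0].round(1),P[-1].round(1))
cv2.imwrite("pics/g.png",cv2.resize(im[120:270,270:390],None,fx=4,fy=4,interpolation=cv2.INTER_CUBIC))
```

```text
t 6.35 tcp [533.9  45.7 110.4] yaw 34.4 tilt [ 0.002 -0.    -1.   ] q [-0.05  0.17  1.92  0.    1.05 -0.65] F [-0.6 -0.8 -1.1] M [ 0.03 -0.02  0.05] open 13.1 ff 59.9
mouth [521.45629998  70.99537071  45.        ] [521.21062761  71.51134564  45.        ]
edge [-2.00226637 14.839971    0.02659659] 7.684164056924049
edge2 7.274105727358054
0 8 [323.3 229.6] [292.  248.4] [351.8 248.4]
0 13 [323.3 225.7] [292.9 244.1] [351.1 244.1]
4 8 [323.3 221.9] [291.8 241.1] [352.1 241.1]
4 13 [323.3 218.2] [292.7 236.9] [351.3 236.9]
```

View pics/g.png

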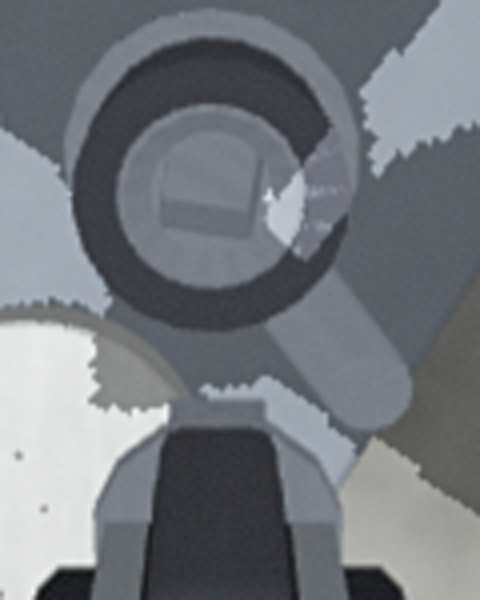

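The settled view shows the mouth circle centred at crop (211,196), which is px (322.8,169.1). The drive tip edge is at rows about 220 and the wing's front foot at row 227, so the key is nearly centred in the hand.

Run:
```python
from h import *
f=bot.grab_frame("wrist");st()
s=bot.read_state();A=rot(s["tcp_rot"]);t=s["ee_pos"]
g=cv2.cvtColor(f["pixels"],cv2.COLOR_RGB2GRAY)[120:225,270:390]
c=cv2.HoughCircles(cv2.resize(g,None,fx=4,fy=4,interpolation=cv2.INTER_CUBIC),cv2.HOUGH_GRADIENT,1,100,param1=80,param2=20,minRadius=80,maxRadius=110);print(c)
M=pt(f,(322.8,169.1),45);print("mouth",M,"tool",A.T@(M-t))
for xk in(0,1,2):
    print(xk,px(f,t+A@np.array([xk+7,0,40.])).round(1),px(f,t+A@np.array([xk+17,0,8.])).round(1))
T=M-A@np.array([.7,.6,0]);go(T[0],T[1],100,34.4-7.5)
```

```text
t 6.4 tcp [533.7  45.8 110.2] yaw 34.4 tilt [ 0.002 -0.    -1.   ] q [-0.05  0.17  1.92  0.    1.05 -0.65] F [ 0.7  0.2 -1.5] M [ 0.04 -0.02 -0.03] open 13.6 ff 59.9
[[[211.5 200.5  95.6]]]
mouth [515.22582833  73.34078025  45.        ] tool [33.23636022  0.24757355 65.18214114]
0 [322.3 222.3] [321.9 227.6]
1 [322.3 220.7] [321.9 225.7]
2 [322.3 219.1] [321.9 223.8]
shift [32.5 -0.3 10.2] turn [0.1 0.  7.5]
```

Emit:
carry_out --plan "20 -0.5 0 0 0 4 0;32.3 -0.8 0 0 0 7.5 0;32.3 -0.8 12 0 0 7.5 0;32.3 -0.8 12 0 0 7.5 0;32.3 -0.8 12 0 0 7.5 0"

```text
time: 7.02
ee_pos: [514.3, 71.9, 97.0]
tcp_rot: [-1.642, -2.678, 0.0]
contact_force: [0.0, 0.2, -1.4]
opening: 13.2
finger_force: 59.8
```

Emit:
carry_out --plan "0 0 5 0 0 0 0;0 0 10 0 0 0 0;0 0 14 0 0 0 0;0 0 14 0 0 0 0"

```text
time: 7.52
ee_pos: [513.8, 72.3, 82.7]
tcp_rot: [-1.642, -2.677, 0.001]
contact_force: [0.2, -1.3, -0.5]
opening: 13.2
finger_force: 59.8
```

Run:
```python
from h import *
st();f=bot.grab_frame("wrist");st();save(f,"h.png",(260,110,400,260),4)
```

```text
t 7.53 tcp [513.8  72.3  82.7] yaw 27.0 tilt [-0.001 -0.    -1.   ] q [ 0.    0.18  1.97 -0.    1.   -0.47] F [ 0.2 -1.3 -0.5] M [-0.02  0.05 -0.02] open 13.2 ff 59.8
t 7.58 tcp [514.   72.3  83. ] yaw 27.0 tilt [-0.001 -0.    -1.   ] q [ 0.    0.18  1.97 -0.    1.   -0.47] F [ 0.5  0.8 -0.6] M [-0.01 -0.01 -0.02] open 13.0 ff 59.8
```

View pics/h.png

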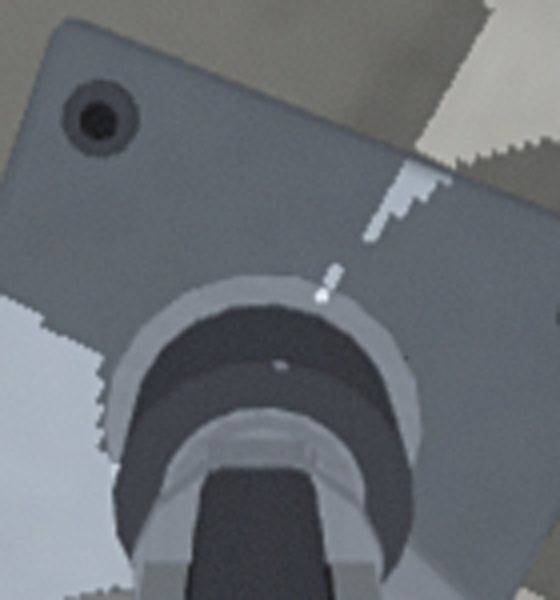

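The key tip is entering the mouth with its columns centred on it (262 vs 264 in the crop). Now lowering gently.

Emit:
carry_out --plan "0 0 4 0 0 0 0;0 0 7 0 0 0 0;0 0 10 0 0 0 0;0 0 10 0 0 0 0"

```text
time: 8.07
ee_pos: [515.3, 71.4, 73.5]
tcp_rot: [1.64, 2.676, -0.0]
contact_force: [2.3, -4.4, 0.7]
opening: 13.4
finger_force: 60.2
```

Emit:
carry_out --plan "0 0 3 0 0 0 0;0 0 6 0 0 0 0;0 0 6 0 0 0 0"

```text
time: 8.45
ee_pos: [515.4, 71.3, 67.6]
tcp_rot: [1.64, 2.676, -0.0]
contact_force: [2.3, -5.5, 0.2]
opening: 13.1
finger_force: 60.2
```

Emit:
carry_out --plan "-1 0 3 0 0 0 0;-1 0 6 0 0 0 0;-1 0 8 0 0 0 0;-1 0 8 0 0 0 0"

```text
time: 8.95
ee_pos: [515.2, 71.1, 59.3]
tcp_rot: [1.641, 2.677, 0.0]
contact_force: [2.5, -4.3, 0.1]
opening: 13.0
finger_force: 60.3
```

Emit:
carry_out --plan "-1 0 1 0 0 0 0;-1 0 2 0 0 0 0;-1 0 2 0 0 0 0"

```text
time: 9.32
ee_pos: [515.2, 70.8, 57.8]
tcp_rot: [-1.642, -2.678, -0.001]
contact_force: [0.6, -2.2, 4.7]
opening: 13.6
finger_force: 61.0
```

```bash
python3 -c "
from h import *
st()"
```

```text
t 9.32 tcp [515.2  70.8  57.8] yaw 27.0 tilt [-0.  0. -1.] q [ 0.    0.22  1.98  0.    0.95 -0.47] F [ 0.6 -2.2  4.7] M [-0.53 -0.12 -0.01] open 13.6 ff 61.0
```

The key is home: TCP z is 57.8, matching the collar-on-face height, with about 5 N upward. Now turning clockwise, which is +z in the tool frame.

Emit:
carry_out --plan "0 0 0 0 0 6 0;0 0 0 0 0 12 0;0 0 0 0 0 18 0;0 0 0 0 0 24 0;0 0 0 0 0 30 0"

```text
time: 9.95
ee_pos: [514.3, 70.7, 57.8]
tcp_rot: [-2.281, -2.158, 0.003]
contact_force: [-1.8, -2.4, 7.4]
opening: 13.1
finger_force: 61.1
```

Emit:
carry_out --plan "0 0 0 0 0 6 0;0 0 0 0 0 12 0;0 0 0 0 0 18 0;0 0 0 0 0 24 0;0 0 0 0 0 30 0"

```text
time: 10.58
ee_pos: [513.5, 70.9, 57.8]
tcp_rot: [-2.761, -1.493, 0.006]
contact_force: [-3.2, -2.5, 10.3]
opening: 13.2
finger_force: 61.4
```

```bash
python3 -c "
from h import *
st()"
```

```text
t 10.57 tcp [513.5  70.9  57.8] yaw -33.2 tilt [-0.004  0.    -1.   ] q [0.   0.22 1.98 0.   0.95 0.58] F [-3.2 -2.5 10.3] M [-0.56  0.6   0.17] open 13.2 ff 61.4
```

Emit:
carry_out --plan "0.5 0.5 -0.5 0 0 4 0;0.5 0.5 -0.5 0 0 7 0;0.5 0.5 -0.5 0 0 7 0"

```text
time: 10.95
ee_pos: [513.4, 71.1, 57.8]
tcp_rot: [-2.845, -1.326, 0.008]
contact_force: [-3.6, -2.6, 9.0]
opening: 13.2
finger_force: 61.3
```

Run:
```python
from h import *
st();f=bot.grab_frame("top")
for n,z in(("finger_nose",34),("block",24)):
    for d in bot.cut_out("top",n)[:2]: print(n,d["confidence"],pt(f,d["at"],z))
```

```text
t 10.95 tcp [513.4  71.1  57.8] yaw -40.0 tilt [-0.006  0.    -1.   ] q [0.   0.22 1.98 0.   0.95 0.7 ] F [-3.6 -2.6  9. ] M [-0.6   0.64  0.04] open 13.2 ff 61.3
block 0.53 [524.0063956   -2.07433008  24.        ]
block 0.47 [492.68636738  -6.11693672  24.        ]
```

Not at the stop yet, since the torque is still at friction level.

Emit:
carry_out --plan "0.5 0.5 0 0 0 3 0;0.5 0.5 0 0 0 6 0;0.5 0.5 0 0 0 6 0"

```text
time: 11.48
ee_pos: [512.9, 71.1, 57.8]
tcp_rot: [-2.909, -1.176, 0.013]
contact_force: [-6.5, -3.2, 11.8]
opening: 13.1
finger_force: 61.7
```

```bash
python3 -c "
from h import *
st()"
```

```text
t 11.47 tcp [512.9  71.1  57.8] yaw -46.0 tilt [-0.009  0.    -1.   ] q [0.   0.22 1.98 0.   0.96 0.8 ] F [-6.5 -3.2 11.8] M [-0.62  1.21  0.15] open 13.1 ff 61.7
```

Emit:
carry_out --plan "-1.5 -1 -0.7 0 0 0 0;-1.5 -1 -0.7 0 0 3 0;-1.5 -1 -0.7 0 0 5 0;-1.5 -1 -0.7 0 0 5 0"

```text
time: 11.98
ee_pos: [512.6, 70.6, 57.9]
tcp_rot: [-2.96, -1.048, 0.007]
contact_force: [-5.4, -1.6, 5.7]
opening: 13.2
finger_force: 60.8
```

```bash
python3 -c "
from h import *
st()"
```

```text
t 11.97 tcp [512.6  70.6  57.9] yaw -51.0 tilt [-0.005  0.    -1.   ] q [0.   0.22 1.98 0.   0.95 0.89] F [-5.4 -1.6  5.7] M [-0.53  0.88  0.08] open 13.2 ff 60.8
```

Emit:
carry_out --plan "-0.5 -0.5 -0.3 0 0 2 0;-0.5 -0.5 -0.3 0 0 4 0;-0.5 -0.5 -0.3 0 0 4 0"

```text
time: 12.35
ee_pos: [512.5, 70.7, 57.9]
tcp_rot: [-2.995, -0.944, 0.005]
contact_force: [-4.5, -1.6, 0.5]
opening: 13.5
finger_force: 60.3
```

Run:
```python
from h import *
st();f=bot.grab_frame("wrist");save(f,"i.png")
```

```text
t 12.35 tcp [512.5  70.7  57.9] yaw -55.0 tilt [-0.003  0.    -1.   ] q [0.   0.22 1.98 0.   0.95 0.96] F [-4.5 -1.6  0.5] M [-0.41  0.95  0.47] open 13.5 ff 60.3
```

View pics/i.png

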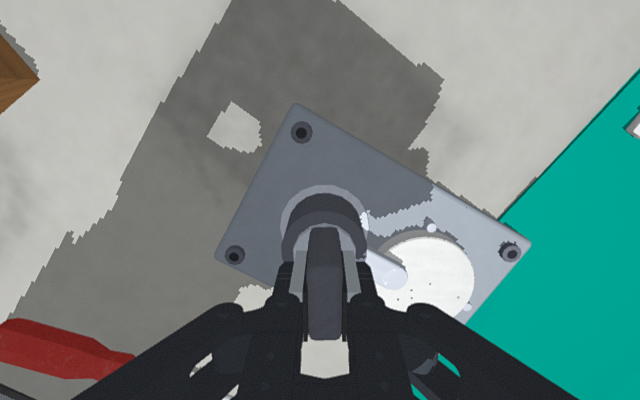

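The wrist view shows the finger pointing over the block, with its nose at about (400,277) and the block centre at about (427,282). It runs parallel to the plate's long edge, and the torque has jumped to 0.47 N m. I'll push slightly further to confirm the stop.

Emit:
carry_out --plan "0 0 0 0 0 2 0;0 0 0 0 0 3 0;0 0 0 0 0 3 0"

```text
time: 12.78
ee_pos: [512.4, 70.7, 57.9]
tcp_rot: [-3.018, -0.867, 0.005]
contact_force: [-4.4, -1.6, 1.2]
opening: 13.3
finger_force: 60.6
```

```bash
python3 -c "
from h import *
st()"
```

```text
t 12.78 tcp [512.4  70.7  57.9] yaw -57.9 tilt [-0.003  0.    -1.   ] q [0.   0.22 1.98 0.   0.95 1.01] F [-4.4 -1.6  1.2] M [-0.31  1.01  0.82] open 13.3 ff 60.6
```

At the stop: torque 0.82 N m. Now easing the torque, releasing and rising straight up.

Emit:
carry_out --plan "0 0 0 0 0 -4 0;0 0 0 0 0 -4 0;0 0 0 0 0 -4 0.4;0 0 0 0 0 -4 0.4;0 0 0 0 0 -4 0.4"

```text
time: 13.4
ee_pos: [515.3, 70.7, 59.5]
tcp_rot: [2.988, 0.969, 0.004]
contact_force: [-0.2, -0.0, 1.3]
opening: 34.5
finger_force: 0.0
```

Emit:
carry_out --plan "0 0 0 0 0 0 0.4;0 0 -15 0 0 0 0.4;0 0 -40 0 0 0 0.4;0 0 -80 0 0 0 0.4;0 0 -120 0 0 0 0.4"

```text
time: 14.02
ee_pos: [514.1, 70.5, 180.9]
tcp_rot: [2.988, 0.97, 0.002]
contact_force: [-0.3, 0.2, -0.1]
opening: 34.1
finger_force: 0.0
```

Emit:
carry_out --plan "-30 0 -20 0 0 0 0.4;-50 0 -30 0 0 0 0.4;-50 0 -30 0 0 0 0.4"

```text
time: 14.4
ee_pos: [473.9, 40.7, 210.9]
tcp_rot: [2.987, 0.968, 0.006]
contact_force: [0.0, 0.3, 0.6]
opening: 34.2
finger_force: 0.0
```

Run:
```python
from h import *
st();f=bot.grab_frame("wrist");save(f,"j.png",(160,30,560,330),2)
print(px(f,(514,71,45)))
```

```text
t 14.4 tcp [473.9  40.7 210.9] yaw -54.1 tilt [ 0.004 -0.    -1.   ] q [-0.06 -0.09  1.98  0.    1.25  0.88] F [0.  0.3 0.6] M [ 0.01 -0.01  0.01] open 34.2 ff 0.0
[322.50180381 128.51860362]
```

View pics/j.png

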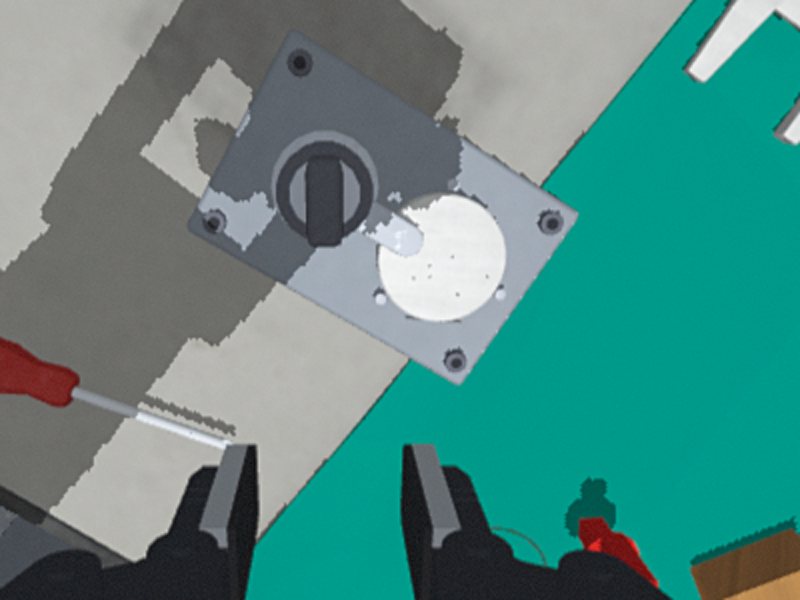

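The key stands home in the spindle at about (325,195). The finger lies over the block, parallel to the plate's long edge, and the block is still between its pins.

```bash
python3 -c "
from h import *
print(bot.hand_in())"
```

```text
the job is handed in; nothing more can be done
None
```

The job is handed in at about 14.5 s on the robot's clock: the key stands home in the spindle, the finger is at its locked stop over the block, and the block is still between its pins.

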